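Close and latch the double doors of an equipment case

TASK

The small equipment case lying on its back has two doors standing open: fully shut the grey door with the stepped-down edge first, while the blue door still stands open, then fold the blue door down so that its flange laps over the grey door's edge. Push the blue door's black wing latch in and turn it a quarter turn counter-clockwise (seen from above) so that it holds the doors shut; the depth at which it turns differs from case to case, so feel for it and do not force it. Leave the bottle, the reel and the brush round the case where they are.

Things in the scene. Friction and masses are not known exactly. Their poses are not given: they have to be found in the camera images.
- case: Grey sheet-metal case lying on its back, fixed, open at the top: 200 mm (its x) by 240 mm (its y), rim 90 mm high. Origin: centre of its underside, on the bench; z up. The grey rebated leaf hinges at y = +120 mm, the blue flanged leaf at y = -120 mm, hinge lines along x, 94 mm up.
- rebated_leaf (a joint): Angle of the grey leaf, rad: 0 shut (level on the rim), 1.57 upright, more leans outward, stop at 2.0. 196 mm long, 8 mm thick (4 each side of the hinge line); reaches 127 mm from the hinge, the last 15 mm a 3.5 mm tongue level with its underside. Stiff hinge (0.15 Nm): stays where let go; about 2 to 3 N at the edge moves it.
- rebated_edge (a point): Middle of the grey leaf's free edge, 127 mm from its hinge line, level with its outer (upper when shut) face; the tongue's surface lies 4.5 mm below that face.
- flanged_leaf (a joint): Angle of the blue leaf, rad, as for the grey one (like size, 0.15 Nm hinge, opens to the other side). A seal springs it up to about 0.06 when let go; about 7 N at the latch presses it down to 0 (level on the rim). Held by the turned latch it rests near 0.
- flanged_edge (a point): Middle of the blue leaf's free edge, 126.5 mm from its hinge line, level with its outer face. The last 15 mm are a 3.5 mm aluminium flange that laps over the grey tongue; if blue is shut first, the grey tongue lands on it and cannot go down.
- latch (a joint): Angle of the push-and-turn latch, rad: 0 open (wing at right angles to the hinge lines), grows counter-clockwise from above, 1.57 latched (wing along them), stop 1.6. Stiff (0.05 Nm), stays where left. The wing pushes in up to 18 mm on a spring (10 to 16 N) and springs back; a 30 mm cam on its spindle lies under the leaf.
- latch_wing (a point): Centre of the latch's black wing, on its axis: a bar 10 mm thick, 44 long, 26 high, on a disc of radius 23 mm that turns with it, disc top 13 mm below this point (fingertips may press on it). It stands on the blue leaf; leaf shut, wing not pushed in: case x = -62, y = -45, height 137 mm.
- keeper_wall (a point): Point inside the case's front (-x) wall, where a steel keeper with a level slot sits. From latch angle 0.4 on the cam must turn into the slot (free height 2 mm more than the cam); else it strikes the keeper and resists (in the slot under 0.15 Nm; over 0.8 Nm is forcing it). Slot height differs from case to case, hidden: leaf down, 2.5 to 16.5 mm of push-in.
- flux_mid (a point): Centre, half-way up, of a small dropper bottle (34 mm wide, 96 mm tall) standing beyond one corner of the case; bystander.
- reel_mid (a point): Centre, half-way up, of a solder reel with blue flanges (56 mm across, 36 mm tall) standing beyond one corner of the case; bystander.
- brush_mid (a point): Centre of a black-and-white brush (21 x 151 x 12 mm) lying in front of the case; bystander.

How it is judged:
On the way, in this order (a step that is already met when the one before it is completed fails the run):
1. the grey rebated leaf is fully shut while the blue leaf still stands open (value of joint rebated_leaf below 0.03 rad and value of joint flanged_leaf above 0.5 rad), for 0.2 s.
2. the blue leaf is folded down over the shut grey leaf, latch not yet turned (value of joint rebated_leaf below 0.03 rad and value of joint flanged_leaf below 0.12 rad and value of joint latch below 0.5 rad), for 0.2 s.
At the end, for the whole second after the job is handed in: Both leaves shut with the blue flange lapping over the grey tongue (grey within 0.03 rad, blue within 0.035 rad of level), the latch turned at least 1.2 rad so that its cam lies in the keeper's slot, and bottle, reel and brush within 30 mm of where they stood (value of joint rebated_leaf below 0.03 rad and value of joint flanged_leaf below 0.035 rad and value of joint latch above 1.2 rad and distance of each of flux_mid, reel_mid, brush_mid from where it was at the start of the episode below 0.03 m); the robot touches nothing.
It fails at once if the latch is forced against its keeper with more than 40 N (contact force between latch and case above 40 N).
It fails at once if a bystander is knocked more than 30 mm away (distance of any of flux_mid, reel_mid, brush_mid from where it was at the start of the episode above 0.03 m).
It also fails if it takes over 69 s, if anything falls off the work surface, if the arm or the gripper's body presses on something with over 40 N, if the wrist force passes 120 N, or if a joint passes its speed limit or range.

ROBOT

A 6-joint arm with a two-finger parallel gripper is mounted at the origin on a cart in front of the work surface, level with it; the furniture and walls round the work are solid. World frame = base frame: x ahead of the robot, y to its left, z up, the work surface at z = 0. Lengths are in m, angles in rad, forces in N, time in s.
With the tool pointing down it reaches from about 0.375 to 0.975 m from the base axis. Payload 3.8 kg.
Tool frame: the origin (TCP) lies at the very end of the fingers, on their centre line; the grasp point (between the pads) lies 19 mm behind it; x points along the fingers, y is the direction in which the jaws open and shut, and the axes are right-handed (so a half turn about x gives the same grasp; the last joint's range is limited). The gripper opens to 88 mm and grips with 3 to 60 N. Pads are 18 mm wide; open, the fingers measure 123 mm over their backs; the gripper's body (75 mm by 187 mm) begins 45 mm behind the grasp point.
Start: joints at [-1.359, 0.264, 1.604, -0, 1.274, -0.037], TCP at [0.166, -0.654, 0.239] pointing down, gripper open.
Joint ranges: [-2.63, 2.63], [-0.94, 2.18], [0.31, 2.57], [-1.31, 4.45], [0, 2.66], [-2.55, 2.55]. Speed limits (rad/s): [2.57, 2.57, 3.14, 3.14, 3.14, 3.14].

INTERFACE

Orientations are given as a unit quaternion [w, x, y, z].
In Python, from workcell import manip gives the robot as it stands.
- The arm moves only by the tool carry_out, never from a script. Its argument "steps" is text: rows parted by semicolons, each of 5 numbers parted by spaces: the opening, from -1 (shut) to 1 (fully open), then the shift along the tool's x, y, z in cm, then the turn about the tool's x in degrees. In form: fingers x y z yaw; .... A call has 1 to 5 rows; each row is the pose to reach, as a shift and turn from the pose commanded when the call began, along the tool's axes at that moment; what a row does not reach only later rows make up. A row lasts 1/10 s, in which the tool goes at most 50 mm and 8.59 degrees, less where a joint would pass 70% of its speed; a pose out of reach is approached as far as the arm can. A call with a gripper value outside its range is refused whole. The fingers move at their own pace and stop on an object; the grip force is fixed at half the most. Time passes only in rows, so rows that repeat a pose let the fingers close. It gives the time, the measured TCP pose, the force and the opening at its end, in the units of the state.
- manip.get_obs(): the state, without advancing time (a new reading comes with each control period).
- manip.camera(name): name is "scene" or "top" or "wrist"; returns a dict with "image" (480x640x3 uint8, blue, green, red), "z_map" (480x640 float32, m along the optical axis (not along the pixel's ray), 0 where there is no reading), "fov_y" (degrees; the focal length in pixels is half the picture's height over the tangent of half this angle, whatever the lens; pixels are square), "cx", "cy" (the principal point, pixels), "origin" and "rotation" of the camera in the world; the wrist camera has in their place "mount" (4x4, takes a point from camera to tool coordinates, whose origin is the TCP and whose axes are the tool frame's). Camera axes: x right, y down, z forward; pixel columns grow to the right and rows downward; lengths in m; the calibration is good to about 2 mm. A picture is of the moment at which its call begins: read the wrist's pose just before it.
- manip.job_done(): hands the job in, once; it reports no verdict.
Trained networks look in a picture, given as the dict that the camera call returned (one of the last four; its "shot" number tells which), for a name from the list of things; names that differ only in an ending like _2 or _b are one class to them, and where a whole thing is asked for, a point or a joint stands for the part that bears it (a point fixed in the world has none). Each returns a list of dicts, best first, with "confidence" (0 to 1); they miss things now and then, are a little off and sometimes report something else, mostly with a low value. They report only what shows in the picture. A call takes as long as a camera call.
- manip.recognise(picture, name): "rect" ([left, top, width, height] in pixels, round what is visible of it).
- manip.masks_of(picture, name): "region" (480x640 bool, what is visible of it) and "rect" ([left, top, width, height] in pixels, round what is visible of it).
- manip.place_of(picture, name): "pixel" ([row, column] in pixels: a listed point, or the origin of a listed thing).
The state is a dict: "time_s": time; "joint_pos": joint angles; "qd": joint speeds; "tau": joint torques, N m; "position": TCP position; "tcp_rot": TCP orientation; "contact_force": force on the tool from outside, world axes, zero at the start; "torque": the same for the moment, N m; "width": finger opening in m.
Only numpy, scipy, OpenCV 4.12 (cv2) and the standard library are available. Lean on these libraries where they do the work, as an engineer would, in place of code of your own. Each camera call takes 0.05 s, during which the arm holds its last target.

## Working session

There is one attempt and no reset: what is moved stays moved. The work goes in short steps, Python scripts to look and compute and a tool call to move; the robot and the scene stay as the last step left them, time stands still between calls to the robot, and variables do not carry over. Pictures are saved under pics/ and viewed, and the job is handed in when it is done.

Besides the shell and the picture viewer there is one more tool, called after "Emit:" as name(argument=value, ...) on one line, values as JSON. carry_out: Moves the arm, as the interface text tells. Its arguments: {"type":"object","properties":{"steps":{"type":"string"}},"required":["steps"]}

```bash
mkdir -p pics; ls; cat > h.py <<'E'
import numpy as np, cv2
from workcell import manip
from scipy.spatial.transform import Rotation as R
def rot(q): return R.from_quat([q[1],q[2],q[3],q[0]]).as_matrix()
def cam(name):
    o=manip.get_obs(); p=manip.camera(name)
    if name=="wrist":
        T=np.eye(4);T[:3,:3]=rot(o["tcp_rot"]);T[:3,3]=o["position"]
        M=T@np.array(p["mount"]);p["_R"]=M[:3,:3];p["_o"]=M[:3,3]
    else:
        Rm=np.array(p["rotation"]);
        p["_R"]=Rm if Rm.shape==(3,3) else rot(Rm.ravel()); p["_o"]=np.array(p["origin"])
    p["_f"]=240/np.tan(np.radians(p["fov_y"])/2)
    return p
def pt(p,r,c,z=None):
    if z is None:
        r0,c0=int(round(r)),int(round(c)); w=p["z_map"][max(0,r0-1):r0+2,max(0,c0-1):c0+2]; w=w[w>0]; z=np.median(w) if w.size else np.nan
    return p["_o"]+p["_R"]@np.array([(c-p["cx"])/p["_f"]*z,(r-p["cy"])/p["_f"]*z,z])
def cloud(p):
    r,c=np.mgrid[0:480,0:640];z=p["z_map"]
    P=np.stack([(c-p["cx"])/p["_f"]*z,(r-p["cy"])/p["_f"]*z,z],-1)
    X=p["_o"]+P@p["_R"].T; X[z<=0]=np.nan; return X
def proj(p,X):
    q=p["_R"].T@(np.array(X)-p["_o"]); return q[1]/q[2]*p["_f"]+p["cy"],q[0]/q[2]*p["_f"]+p["cx"]
E
python3 - <<'E'
from h import *
for n in ["scene","top"]:
    p=cam(n); cv2.imwrite(f"pics/{n}0.png",p["image"]); print(n,p["_o"],p["_R"].tolist(),p["fov_y"])
    for k in ["case","rebated_edge","flanged_edge","latch_wing","keeper_wall","flux_mid","reel_mid","brush_mid"]:
        for d in manip.place_of(p,k)[:2]:
            r,c=d["pixel"]; print(k,round(d["confidence"],2),np.round([r,c]),np.round(pt(p,r,c),3))
print(manip.get_obs())
E
```

```text
pics
scene [0.10265993 0.6634357  0.81668813] [[-0.7785222212594449, -0.42394689561566945, 0.46278740335395535], [-0.6275060445617565, 0.5396555897316926, -0.5612557425183264], [-0.011803179390265539, -0.7273519603116332, -0.6861631080050177]] 47.96461798160784
case 0.71 [290. 293.] [0.564 0.164 0.038]
rebated_edge 0.97 [231. 233.] [0.625 0.237 0.209]
flanged_edge 0.72 [183. 339.] [ 0.72  -0.191  0.005]
flanged_edge 0.48 [228. 232.] [0.629 0.235 0.212]
latch_wing 0.55 [213. 375.] [0.476 0.035 0.192]
keeper_wall 0.71 [297. 337.] [0.481 0.136 0.053]
keeper_wall 0.49 [288. 174.] [0.73  0.31  0.057]
flux_mid 0.77 [290. 174.] [0.729 0.314 0.055]
reel_mid 0.54 [206. 347.] [0.522 0.056 0.197]
brush_mid 0.79 [354. 310.] [0.46  0.242 0.011]
top [0.46184507 0.08455284 1.04772711] [[0.011591526855315656, -0.9875029992297022, 0.15717335339524238], [-0.9998232705248025, -0.00911957566510864, 0.016439618510671827], [-0.014800818296653778, -0.15733613651043937, -0.9874341881491233]] 54.72724367257734
case 0.93 [263. 306.] [0.58  0.14  0.011]
case 0.2 [319. 263.] [0.455 0.233 0.01 ]
rebated_edge 0.8
[... 421 characters left out ...]
sh_mid 0.87 [317. 262.] [0.46  0.235 0.009]
{'time_s': 0.9, 'joint_pos': array([-1.35889334e+00,  2.63892941e-01,  1.60397659e+00, -1.48605489e-05,
        1.27368646e+00, -3.69055152e-02]), 'qd': array([-0.00050317,  0.00096412, -0.0007738 ,  0.00180774,  0.0016013 ,
        0.0008977 ]), 'tau': array([ 6.31525545e-04, -5.02036464e+01, -3.57268739e+01,  7.29321549e-02,
        1.80395425e-02,  4.16957604e-06]), 'position': array([ 0.16621058, -0.65422798,  0.23872315]), 'tcp_rot': array([-0.08775524, -0.70163803, -0.08772854,  0.70164578]), 'contact_force': array([-0.82053236, -0.22185187,  0.33736638]), 'torque': array([-0.02560545,  0.03119701,  0.01134008]), 'width': 0.08790497563241498}
```

View pics/scene0.png

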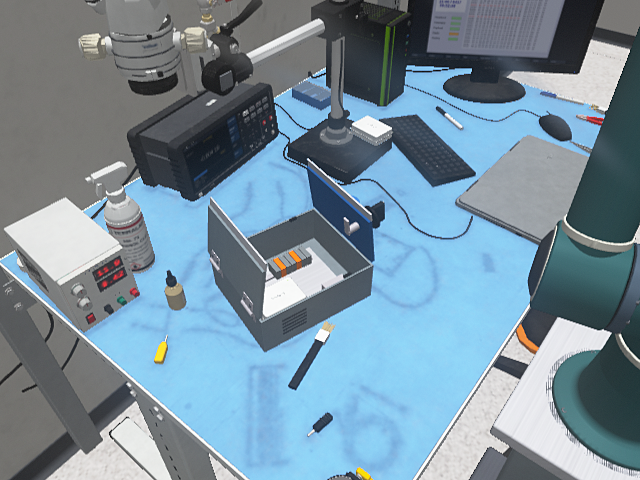

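View pics/top0.png

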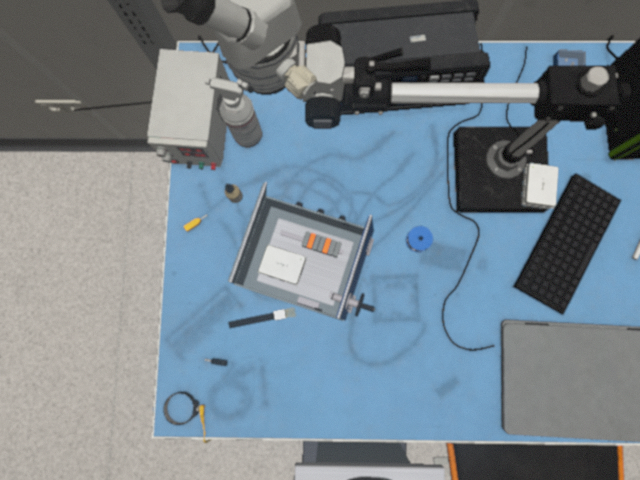

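```bash
python3 - <<'E'
from h import *
P={}
for n in ["scene","top"]:
    p=cam(n); X=cloud(p)
    m=(X[...,0]>.38)&(X[...,0]<.8)&(X[...,1]>-.15)&(X[...,1]<.4)&(X[...,2]>.012)&(X[...,2]<.3)
    np.savez(f"c_{n}.npz",X=X,img=p["image"])
    im=p["image"]; 
    if n=="scene": cr=im[140:370,180:400]
    else: cr=im[170:340,210:440]
    cv2.imwrite(f"pics/{n}_z.png",cv2.resize(cr,None,fx=3.4 if n=="top" else 2.6,fy=3.4 if n=="top" else 2.6,interpolation=cv2.INTER_CUBIC))
    # height classes
    for lo,hi in [(.083,.1)]:
        mm=m&(X[...,2]>lo)&(X[...,2]<hi); Y=X[mm]; print(n,len(Y))
    # obstacles high
    for k in ["rebated_leaf","flanged_leaf","case","latch"]:
        d=manip.masks_of(p,k)
        for q in d[:1]:
            Y=X[q["region"]]; Y=Y[~np.isnan(Y[:,0])]
            print(k,q["confidence"],q["rect"],len(Y),np.round(np.percentile(Y,[2,50,98],axis=0),3).tolist())
            if "leaf" in k:
                # ransac plane
                best=0;rng=np.random.default_rng(0)
                for _ in range(500):
                    a=Y[rng.choice(len(Y),3,False)];nn=np.cross(a[1]-a[0],a[2]-a[0]);l=np.linalg.norm(nn)
                    if l<1e-5: continue
                    nn/=l; i=abs((Y-a[0])@nn)<.003
                    if i.sum()>best: best=i.sum();bi=i
                Z=Y[bi];c=Z.mean(0);nn=np.linalg.svd(Z-c)[2][2];print("plane",best,c.round(3),nn.round(3))
E
```

```text
scene 1490
rebated_leaf 0.64 [210.3, 195.8, 56.2, 124.9] 3550 [[0.527, 0.215, 0.103], [0.607, 0.253, 0.169], [0.708, 0.284, 0.22]]
plane 3319 [0.611 0.253 0.166] [0.296 0.936 0.189]
flanged_leaf 0.81 [308.4, 160.7, 76.3, 100.5] 3258 [[0.46, 0.008, 0.101], [0.529, 0.041, 0.175], [0.642, 0.083, 0.221]]
plane 2551 [0.548 0.043 0.166] [ 0.301  0.948 -0.105]
case 0.57 [209.3, 162.1, 177.8, 190.2] 18463 [[0.462, 0.01, 0.008], [0.57, 0.123, 0.072], [0.694, 0.283, 0.217]]
latch 0.87 [343.7, 201.8, 42.3, 31.4] 391 [[0.466, 0.004, 0.156], [0.479, 0.033, 0.185], [0.509, 0.087, 0.198]]
top 753
rebated_leaf 0.59 [233.6, 183.9, 31.6, 99.2] 742 [[0.528, 0.21, 0.098], [0.617, 0.241, 0.203], [0.704, 0.274, 0.221]]
plane 596 [0.616 0.24  0.184] [0.296 0.945 0.14 ]
flanged_leaf 0.67 [325.6, 214.3, 47.0, 101.9] 1450 [[0.465, 0.003, 0.0], [0.522, 0.035, 0.185], [0.641, 0.078, 0.22]]
plane 922 [0.551 0.035 0.174] [-0.295 -0.944  0.15 ]
case 0.61 [228.8, 182.0, 149.3, 139.4] 12388 [[0.476, 0.014, 0.003], [0.59, 0.146, 0.015], [0.705, 0.27, 0.218]]
latch 0.55 [332.2, 294.3, 41.1, 23.8] 184 [[0.467, 0.008, -0.0], [0.482, 0.027, 0.192], [0.504, 0.083, 0.198]]
```

```bash
python3 - <<'E'
import numpy as np,cv2
# top-down height map of both clouds
H=np.zeros((600,600,3),np.uint8);
zb=np.full((600,600),-1.)
for n in ["top","scene"]:
    d=np.load(f"c_{n}.npz");X=d["X"].reshape(-1,3);I=d["img"].reshape(-1,3)
    m=(X[:,0]>.35)&(X[:,0]<.8)&(X[:,1]>-.15)&(X[:,1]<.35)&(X[:,2]<.5)
    for x,c in zip(X[m],I[m]):
        r=int((.8-x[0])*1300);k=int((.35-x[1])*1200)
        if r<600 and k<600 and x[2]>zb[r,k]:
            zb[r,k]=x[2]; cv2.circle(H,(k,r),1,tuple(int(v) for v in cv2.applyColorMap(np.array([[int(min(255,max(0,x[2]/.25*255)))]],np.uint8),cv2.COLORMAP_JET)[0,0]),-1)
cv2.imwrite("pics/hm.png",H)
E
```

```text
(no output)
```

View pics/hm.png

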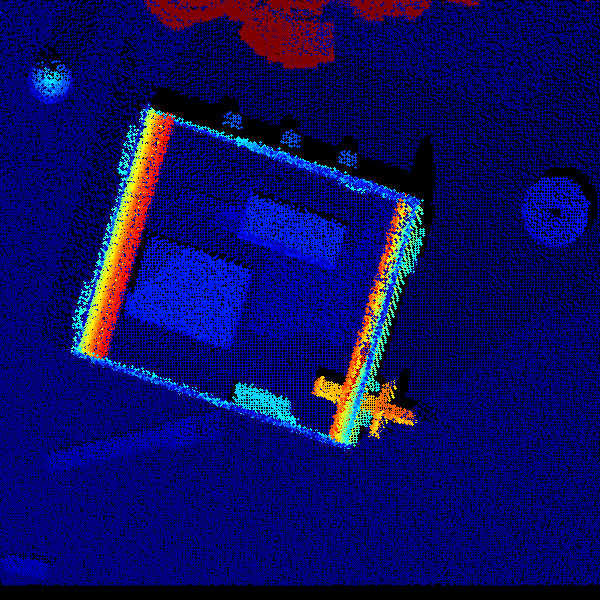

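View pics/top_z.png

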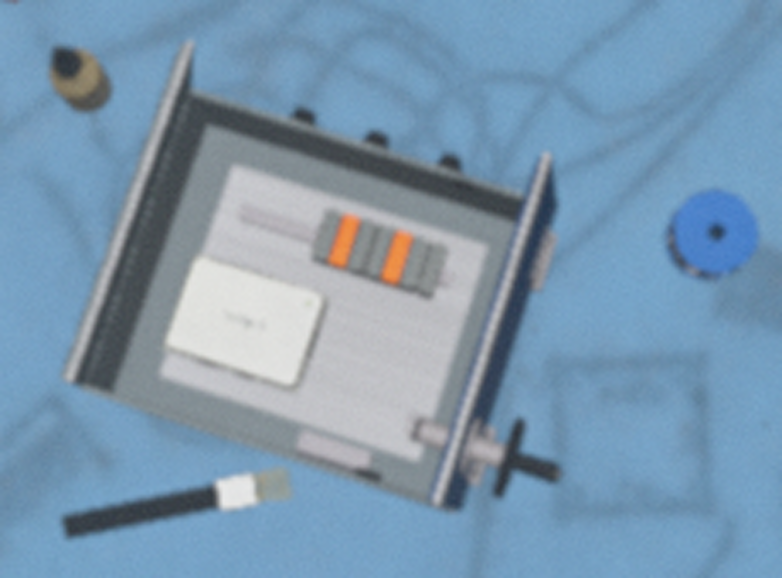

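View pics/scene_z.png

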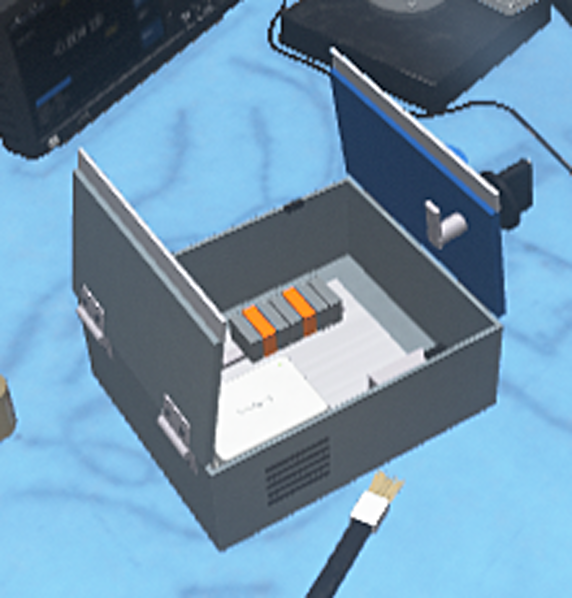

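```bash
python3 - <<'E'
import numpy as np
from scipy.optimize import least_squares
th=np.radians(-17.4)
def tocase(X,p):
    c,s=np.cos(p[2]),np.sin(p[2]); d=X[:,:2]-p[:2]; return np.c_[d[:,0]*c+d[:,1]*s,-d[:,0]*s+d[:,1]*c,X[:,2]]
p=np.array([.583,.145,th])
S=np.load("c_scene.npz")["X"].reshape(-1,3);T=np.load("c_top.npz")["X"].reshape(-1,3)
for it in range(6):
    tol=[.02,.012,.008,.006,.005,.004][it]
    a=tocase(S,p); fr=S[(abs(a[:,0]+.1)<tol)&(abs(a[:,1])<.11)&(a[:,2]>.02)&(a[:,2]<.084)]
    lf=S[(abs(a[:,1]-.12)<tol)&(abs(a[:,0])<.09)&(a[:,2]>.02)&(a[:,2]<.08)]
    f=lambda q:np.r_[tocase(fr,q)[:,0]+.1,tocase(lf,q)[:,1]-.12]
    p=least_squares(f,p,loss="soft_l1",f_scale=.001).x
    print(len(fr),len(lf),p[:2].round(4),np.degrees(p[2]).round(2),np.sqrt(np.mean(f(p)**2)).round(4))
# check with top rim
a=tocase(T,p)
m=(abs(a[:,2]-.088)<.006)&(abs(a[:,0])<.12)&(abs(a[:,1])<.1)
for lo,hi in[(-.12,-.08),(.08,.12)]:
    q=a[m&(a[:,0]>lo)&(a[:,0]<hi)];print("rim x",len(q),np.percentile(q[:,0],[5,50,95]).round(4),q[:,2].mean())
# leaf profiles in y-z
for n,A in(("S",tocase(S,p)),("T",a)):
  for side in(1,-1):
    h=np.c_[ (side*.12-A[:,1])*side, A[:,2]-.094]  # inward dist, up
    ang=np.arctan2(h[:,1],h[:,0]);r=np.hypot(*h.T)
    m=(abs(A[:,0])<.095)&(r>.04)&(r<.14)&(ang>1.0)&(ang<2.)
    if side<0:m&=A[:,0]>-.03
    print(n,side,m.sum(),np.percentile(ang[m],[5,25,50,75,95]).round(3),np.percentile(r[m],[95,99]).round(4))
b=np.r_[tocase(S,p),a]
m=(b[:,1]<-.135)&(b[:,1]>-.2)&(b[:,2]>.14)&(abs(b[:,0])<.12);print("wing",np.percentile(b[m],[2,50,98],axis=0).round(3))
np.save("case.npy",p)
for nm,x in(("front obst",(S,T)),):
    for X in x:
        m=(X[:,0]>.3)&(X[:,0]<.9)&(abs(X[:,1])<.6)&(X[:,2]>.25)&(X[:,2]<.8)
        print(m.sum(),np.percentile(X[m],[0.5,50,99.5],axis=0).round(3).tolist())
E
```

```text
2288 667 [0.5875 0.1428] -17.64 0.0014
2274 652 [0.5875 0.1428] -17.65 0.0011
2265 652 [0.5875 0.1428] -17.65 0.0009
2265 652 [0.5875 0.1428] -17.65 0.0009
2265 652 [0.5875 0.1428] -17.65 0.0009
2265 652 [0.5875 0.1428] -17.65 0.0009
rim x 319 [-0.101  -0.0979 -0.0842] 0.0874381904028304
rim x 240 [0.0933 0.0958 0.0984] 0.08854983201466834
S 1 2520 [1.401 1.424 1.456 1.472 1.501] [0.1276 0.1293]
S -1 1263 [1.352 1.382 1.399 1.434 1.452] [0.1269 0.1287]
T 1 666 [1.31  1.356 1.378 1.409 1.431] [0.1281 0.1294]
T -1 547 [1.417 1.459 1.481 1.5   1.541] [0.1266 0.1279]
wing [[-0.084 -0.165  0.158]
 [-0.067 -0.146  0.188]
 [-0.045 -0.135  0.198]]
14380 [[0.75, -0.339, 0.26], [0.802, 0.137, 0.421], [0.892, 0.26, 0.539]]
22927 [[0.75, -0.37, 0.279], [0.803, 0.081, 0.409], [0.894, 0.256, 0.612]]
```

```bash
cat >> h.py <<'E'
cp=np.load("case.npy") if __import__("os").path.exists("case.npy") else None
def w(x,y,z): # case mm -> world m
    c,s=np.cos(cp[2]),np.sin(cp[2]); x,y,z=x/1000,y/1000,z/1000
    return np.array([cp[0]+c*x-s*y,cp[1]+s*x+c*y,z])
def tc(X):
    c,s=np.cos(cp[2]),np.sin(cp[2]); d=np.array(X)[:2]-cp[:2]; return np.round([1000*(d[0]*c+d[1]*s),1000*(-d[0]*s+d[1]*c),1000*X[2]],1)
def st():
    o=manip.get_obs();Rm=rot(o["tcp_rot"])
    print("t",round(o["time_s"],2),"pos",np.round(o["position"],4),"case",tc(o["position"]),"yaw(tooly)",np.degrees(np.arctan2(Rm[1,1],Rm[0,1])).round(2),"x",Rm[:,0].round(3),"J",np.round(o["joint_pos"],2),"F",np.round(o["contact_force"],1),"M",np.round(o["torque"],2),"w",round(o["width"],4))
    return o,Rm
def to(*targets): # case mm xyz
    o,Rm=st()
    for t in targets: print(t,"-> cm",np.round(Rm.T@(w(*t)-o["position"])*100,1))
E
python3 - <<'E'
from h import *
to((-30,160,320),(-30,-200,320))
print("case x yaw",np.degrees(cp[2]))
E
```

```text
t 1.4 pos [ 0.1662 -0.6542  0.2387] case [-159.8 -887.2  238.7] yaw(tooly) -75.75 x [ 0.  0. -1.] J [-1.36  0.26  1.6   0.    1.27 -0.04] F [-0.9 -0.3 -0.6] M [-0.01 -0.03 -0.03] w 0.0882
(-30, 160, 320) -> cm [ -8.1 -82.  -66.4]
(-30, -200, 320) -> cm [ -8.1 -51.5 -47.3]
case x yaw -17.65187250184
```

Emit:
carry_out(steps="-1 -3 -3 -2.4 -8; -1 -6 -6 -4.9 -16; -1 -8 -9.5 -7.7 -24; -1 -8 -13 -10.5 -32; -1 -8 -17 -13.8 -40")

```text
time_s: 1.9
position: [0.2579, -0.4564, 0.3202]
tcp_rot: [0.325, 0.629, 0.323, -0.629]
contact_force: [0.6, 0.3, -0.1]
width: 0.0502
```

```bash
python3 -c "
from h import *
to((-30,160,320))"
```

```text
t 1.9 pos [ 0.2579 -0.4564  0.3202] case [-132.4 -670.9  320.2] yaw(tooly) -35.48 x [ 0.001 -0.003 -1.   ] J [-1.1  -0.07  1.82  0.    1.39 -0.48] F [ 0.6  0.3 -0.1] M [-0.09 -0.09  0.01] w 0.0502
(-30, 160, 320) -> cm [ -0.1 -15.7 -82.2]
```

Emit:
carry_out(steps="-1 0 -0.9 -4.9 -8; -1 0 -1.8 -9.7 -16; -1 0 -2.8 -14.6 -18; -1 0 -3.7 -19.4 -18; -1 0 -4.6 -24.3 -18")

```text
time_s: 2.4
position: [0.3623, -0.2313, 0.3191]
tcp_rot: [0.417, 0.571, 0.416, -0.571]
contact_force: [1.5, 0.5, 1.1]
width: 0.0101
```

```bash
python3 -c "
from h import *
to((-30,160,320))"
```

```text
t 2.4 pos [ 0.3623 -0.2313  0.3191] case [-101.2 -424.8  319.1] yaw(tooly) -17.78 x [ 0.001 -0.001 -1.   ] J [-0.63 -0.26  1.98  0.    1.42 -0.32] F [1.5 0.5 1.1] M [-0.02 -0.1   0.05] w 0.0101
(-30, 160, 320) -> cm [ -0.1   7.  -58.5]
```

Emit:
carry_out(steps="-1 0 0.6 -4.9 0; -1 0 1.2 -9.8 0; -1 0 1.8 -14.7 0; -1 0 2.4 -19.6 0; -1 0 3 -24.5 0")

```text
time_s: 2.9
position: [0.4656, -0.0068, 0.3192]
tcp_rot: [0.417, 0.571, 0.417, -0.571]
contact_force: [1.7, -0.5, 0.2]
width: 0.0005
```

Emit:
carry_out(steps="-1 0 0.6 -4.9 0; -1 0 1.2 -9.8 0; -1 0 1.8 -14.7 0; -1 0 2.4 -19.6 0; -1 0 3 -24.5 0")

```text
time_s: 3.4
position: [0.5689, 0.2175, 0.3189]
tcp_rot: [0.417, 0.571, 0.417, -0.571]
contact_force: [0.5, 0.0, 1.0]
width: 0.0004
```

Emit:
carry_out(steps="-1 0 0.5 -4.9 0; -1 0 1 -9.3 0; -1 0 1 -9.3 0")

```text
time_s: 3.7
position: [0.6071, 0.3057, 0.3168]
tcp_rot: [-0.417, -0.57, -0.419, 0.57]
contact_force: [-0.4, -0.4, -0.8]
width: -0.0001
```

```bash
python3 -c "
from h import *
to((-30,130,205))"
```

```text
t 3.7 pos [0.6071 0.3057 0.3168] case [-30.7 161.2 316.8] yaw(tooly) -17.51 x [-0.001  0.001 -1.   ] J [0.43 0.24 1.49 0.   1.41 0.73] F [-0.4 -0.4 -0.8] M [-0.11 -0.12  0.02] w -0.0001
(-30, 130, 205) -> cm [11.2  0.1  3.1]
```

Emit:
carry_out(steps="-1 4 0 0.7 0; -1 8 0 1.2 0; -1 11.6 0 1.6 0; -1 11.6 0 1.6 0; -1 11.6 0 1.6 0")

```text
time_s: 4.2
position: [0.601, 0.2849, 0.2028]
tcp_rot: [-0.417, -0.571, -0.417, 0.572]
contact_force: [-0.2, 0.1, 1.2]
width: 0.0006
```

```bash
python3 -c "
from h import *
r=105
to(*[(-30,round(120-r*np.cos(t)+4*np.sin(t)+9,1),round(94+r*np.sin(t)+4*np.cos(t),1)) for t in [1.4,1.25,1.1,.95,.8,.65,.5,.35,.2,.1,.03,0,-.02]])"
```

```text
t 4.2 pos [0.601  0.2849 0.2028] case [-30.2 139.5 202.8] yaw(tooly) -17.78 x [-0.001 -0.001 -1.   ] J [ 0.41  0.27  1.66 -0.    1.21  0.72] F [-0.2  0.1  1.2] M [-0.02 -0.04  0.01] w 0.0006
(-30, np.float64(115.1), np.float64(198.2)) -> cm [0.5 0.  2.4]
(-30, np.float64(99.7), np.float64(194.9)) -> cm [0.8 0.  4. ]
(-30, np.float64(84.9), np.float64(189.4)) -> cm [1.3 0.  5.5]
(-30, np.float64(71.2), np.float64(181.7)) -> cm [2.1 0.  6.8]
(-30, np.float64(58.7), np.float64(172.1)) -> cm [3.1 0.  8.1]
(-30, np.float64(47.8), np.float64(160.7)) -> cm [4.2 0.  9.2]
(-30, np.float64(38.8), np.float64(147.9)) -> cm [ 5.5  0.  10.1]
(-30, np.float64(31.7), np.float64(133.8)) -> cm [ 6.9  0.1 10.8]
(-30, np.float64(26.9), np.float64(118.8)) -> cm [ 8.4  0.1 11.3]
(-30, np.float64(24.9), np.float64(108.5)) -> cm [ 9.4  0.1 11.5]
(-30, np.float64(24.2), np.float64(101.1)) -> cm [10.2  0.1 11.5]
(-30, np.float64(24.0), np.float64(98.0)) -> cm [10.5  0.1 11.5]
(-30, np.float64(23.9), np.float64(95.9)) -> cm [10.7  0.1 11.6]
```

Emit:
carry_out(steps="-1 0.5 0 2.4 0; -1 0.8 0 4 0; -1 1.3 0 5.5 0; -1 2.1 0 6.8 0; -1 3.1 0 8.1 0")

```text
time_s: 4.7
position: [0.5774, 0.2077, 0.1727]
tcp_rot: [0.417, 0.572, 0.416, -0.57]
contact_force: [1.7, 1.2, 1.6]
width: 0.0004
```

Emit:
carry_out(steps="-1 1.1 0 1.1 0; -1 2.4 0 2 0; -1 3.8 0 2.7 0; -1 5.3 0 3.2 0; -1 6.3 0 3.4 0")

```text
time_s: 5.2
position: [0.5651, 0.1754, 0.1062]
tcp_rot: [-0.416, -0.57, -0.417, 0.572]
contact_force: [0.6, 0.8, 1.0]
width: 0.0004
```

```bash
python3 -c "
from h import *
to((-30,24,98))
p=cam('scene');cv2.imwrite('pics/s1.png',cv2.resize(p['image'][120:400,150:470],None,fx=2.4,fy=2.1))"
```

```text
t 5.2 pos [0.5651 0.1754 0.1062] case [-31.2  24.3 106.2] yaw(tooly) -17.76 x [-0.003 -0.001 -1.   ] J [0.26 0.23 1.91 0.   1.01 0.57] F [0.6 0.8 1. ] M [-0.03 -0.09  0.02] w 0.0004
(-30, 24, 98) -> cm [0.8 0.1 0. ]
```

View pics/s1.png

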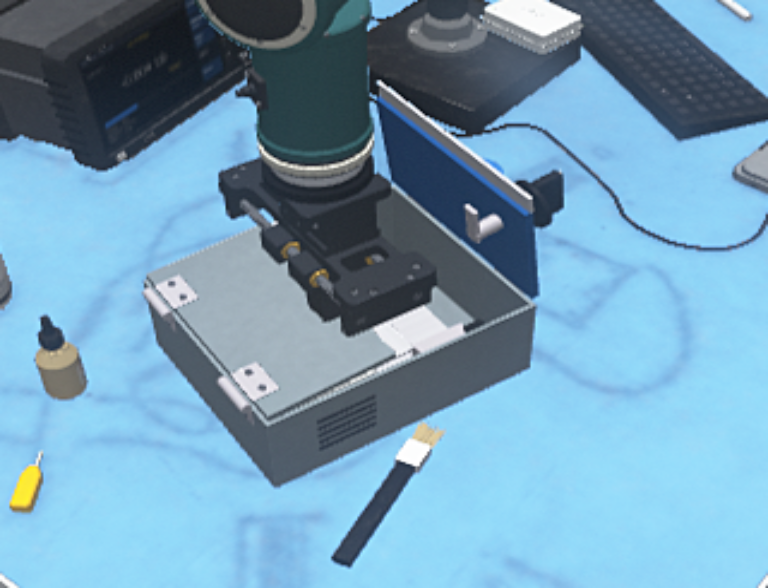

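Emit:
carry_out(steps="-1 0.4 0 0 0; -1 0.8 0 0 0; -1 0.9 0 0 0; -1 0.9 0 0 0")

```text
time_s: 5.65
position: [0.5665, 0.1764, 0.0998]
tcp_rot: [0.417, 0.571, 0.417, -0.571]
contact_force: [-0.1, 0.4, -0.8]
width: 0.0006
```

Emit:
carry_out(steps="-1 0.2 0 0 0; -1 0.4 0 0 0; -1 0.4 0 0 0")

```text
time_s: 5.95
position: [0.567, 0.1765, 0.0982]
tcp_rot: [0.417, 0.572, 0.417, -0.571]
contact_force: [-5.6, -0.9, 11.2]
width: 0.0007
```

```bash
python3 -c "
from h import *
st()"
```

```text
t 5.95 pos [0.567  0.1765 0.0982] case [-29.8  25.9  98.2] yaw(tooly) -17.74 x [ 0.001  0.    -1.   ] J [0.26 0.24 1.91 0.   0.99 0.57] F [-5.6 -0.9 11.2] M [-0.22  0.76 -0.05] w 0.0007
```

Emit:
carry_out(steps="-1 -5 0 0 0; -1 -10 0 0 0; -1 -15 0 0 0; -1 -19.5 0 0 0; -1 -21.5 0 0 0")

```text
time_s: 6.45
position: [0.5684, 0.1768, 0.3173]
tcp_rot: [0.418, 0.574, 0.416, -0.568]
contact_force: [0.9, 0.6, 0.0]
width: 0.0004
```

```bash
python3 - <<'E'
from h import *
to((30,-165,310))
for n in ["scene","top"]:
    p=cam(n);X=cloud(p).reshape(-1,3);X=X[~np.isnan(X[:,0])]
    c,s=np.cos(cp[2]),np.sin(cp[2]);d=X[:,:2]-cp[:2];A=1000*np.c_[d[:,0]*c+d[:,1]*s,-d[:,0]*s+d[:,1]*c,X[:,2]]
    m=(abs(A[:,0])<90)&(A[:,1]>12)&(A[:,1]<110)&(A[:,2]<130)&(A[:,2]>60);B=A[m]
    co=np.linalg.lstsq(np.c_[B[:,1],np.ones(len(B))],B[:,2],rcond=None)[0];print(n,len(B),"slope",co,np.median(B[:,2]))
    h0=A[:,1]+120;h1=A[:,2]-94;r=np.hypot(h0,h1);an=np.arctan2(h1,h0)
    m=(A[:,0]>-30)&(A[:,0]<90)&(r>40)&(r<130)&(an>.5)&(an<2);print("blue",m.sum(),np.percentile(an[m],[10,50,90]))
    cv2.imwrite(f'pics/{n}2.png',cv2.resize(p['image'][120:400,150:470],None,fx=2.4,fy=2.1))
E
```

```text
t 6.45 pos [0.5684 0.1768 0.3173] case [-28.5  26.6 317.3] yaw(tooly) -17.74 x [ 0.009  0.002 -1.   ] J [0.26 0.07 1.69 0.   1.38 0.57] F [0.9 0.6 0. ] M [-0.06 -0.07 -0.02] w 0.0004
(30, -165, 310) -> cm [ 0.7  5.9 19.2]
scene 3859 slope [5.11607424e-03 9.89234817e+01] 99.19068699787914
blue 1195 [1.3660958  1.39936272 1.44601168]
top 751 slope [5.24684236e-03 9.72741804e+01] 97.49626339544714
blue 526 [1.42441409 1.48113631 1.52697567]
```

View pics/scene2.png

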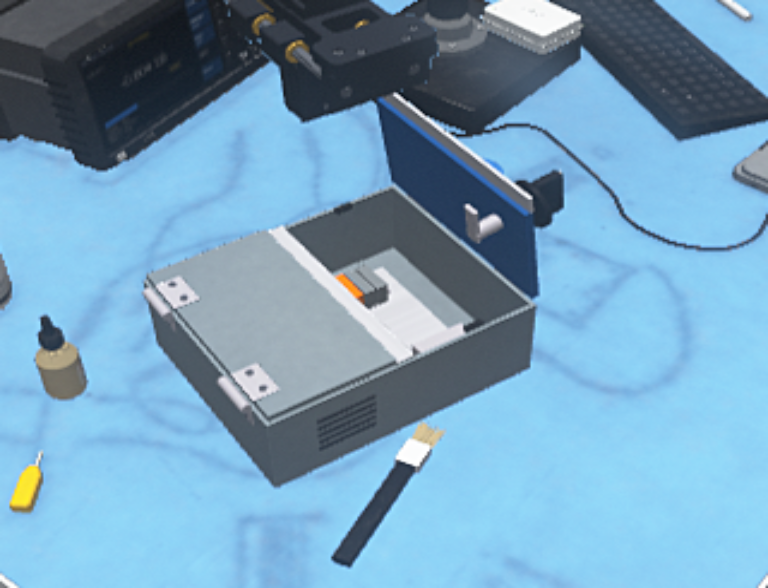

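Emit:
carry_out(steps="-1 0 1.5 4.8 0; -1 0 3 9.6 0; -1 0 4.5 14.4 0; -1 0 5.9 19.2 0; -1 0 5.9 19.2 0")

```text
time_s: 7.05
position: [0.5627, -0.03, 0.308]
tcp_rot: [-0.415, -0.571, -0.415, 0.574]
contact_force: [-0.3, 0.1, 0.8]
width: 0.0002
```

```bash
python3 -c "
from h import *
to((30,-150,203))"
```

```text
t 7.05 pos [ 0.5627 -0.03    0.308 ] case [  28.7 -172.2  308. ] yaw(tooly) -18.09 x [-0.004 -0.002 -1.   ] J [-0.1   0.02  1.75 -0.    1.37  0.22] F [-0.3  0.1  0.8] M [-0.02 -0.03 -0.03] w 0.0002
(30, -150, 203) -> cm [10.5  0.1 -2.3]
```

Emit:
carry_out(steps="-1 4.5 0 0 0; -1 9 0 0 0; -1 10.7 0 -0.8 0; -1 10.7 0 -0.8 0; -1 10.7 0 -0.8 0")

```text
time_s: 7.55
position: [0.5659, -0.0165, 0.2026]
tcp_rot: [-0.417, -0.57, -0.418, 0.572]
contact_force: [-0.4, 0.5, 1.2]
width: 0.0007
```

```bash
python3 -c "
from h import *
r=105
to(*[(30,-round(120-r*np.cos(t)+4*np.sin(t)+9,1),round(94+r*np.sin(t)+4*np.cos(t),1)) for t in [1.4,1.25,1.1,.95,.8,.65,.5,.35,.2,.1,.03,0,-.02]])"
```

```text
t 7.55 pos [ 0.5659 -0.0165  0.2026] case [  27.7 -158.3  202.6] yaw(tooly) -17.69 x [-0.002  0.    -1.   ] J [-0.07  0.09  1.88  0.    1.18  0.24] F [-0.4  0.5  1.2] M [-0.07 -0.07 -0.04] w 0.0007
(30, np.float64(-115.1), np.float64(198.2)) -> cm [ 0.4  0.2 -4.3]
(30, np.float64(-99.7), np.float64(194.9)) -> cm [ 0.8  0.2 -5.9]
(30, np.float64(-84.9), np.float64(189.4)) -> cm [ 1.3  0.2 -7.3]
(30, np.float64(-71.2), np.float64(181.7)) -> cm [ 2.1  0.2 -8.7]
(30, np.float64(-58.7), np.float64(172.1)) -> cm [  3.    0.2 -10. ]
(30, np.float64(-47.8), np.float64(160.7)) -> cm [  4.2   0.2 -11.1]
(30, np.float64(-38.8), np.float64(147.9)) -> cm [  5.5   0.2 -12. ]
(30, np.float64(-31.7), np.float64(133.8)) -> cm [  6.9   0.2 -12.7]
(30, np.float64(-26.9), np.float64(118.8)) -> cm [  8.4   0.2 -13.1]
(30, np.float64(-24.9), np.float64(108.5)) -> cm [  9.4   0.2 -13.3]
(30, np.float64(-24.2), np.float64(101.1)) -> cm [ 10.1   0.2 -13.4]
(30, np.float64(-24.0), np.float64(98.0)) -> cm [ 10.5   0.2 -13.4]
(30, np.float64(-23.9), np.float64(95.9)) -> cm [ 10.7   0.2 -13.4]
```

Emit:
carry_out(steps="-1 0.4 0.2 -4 0; -1 0.8 0.2 -5.9 0; -1 1.3 0.2 -7.3 0; -1 2.1 0.2 -8.7 0; -1 3 0.2 -10 0")

```text
time_s: 8.05
position: [0.6002, 0.0783, 0.1746]
tcp_rot: [0.417, 0.572, 0.416, -0.57]
contact_force: [0.9, -1.7, -0.4]
width: 0.0002
```

Emit:
carry_out(steps="-1 1.2 0 -1.1 0; -1 2.5 0 -2 0; -1 3.9 0 -2.7 0; -1 5.4 0 -3.1 0; -1 6.4 0 -3.3 0")

```text
time_s: 8.55
position: [0.6079, 0.1091, 0.1072]
tcp_rot: [-0.416, -0.57, -0.417, 0.572]
contact_force: [-0.1, -0.0, 0.5]
width: 0.0002
```

Emit:
carry_out(steps="-1 0.4 0 0 0; -1 0.7 0 0 0; -1 0.7 0 0 0; -1 0.7 0 0 0")

```text
time_s: 8.95
position: [0.6093, 0.1086, 0.1032]
tcp_rot: [0.417, 0.571, 0.417, -0.571]
contact_force: [-0.6, -0.0, 0.4]
width: 0.0004
```

```bash
python3 -c "
from h import *
to((30,-24,98))
p=cam('scene');cv2.imwrite('pics/s3.png',cv2.resize(p['image'][120:400,150:470],None,fx=2.4,fy=2.1))"
```

```text
t 8.95 pos [0.6093 0.1086 0.1032] case [ 31.2 -26.  103.2] yaw(tooly) -17.76 x [ 0.001 -0.    -1.   ] J [ 0.14  0.27  1.86 -0.    1.01  0.45] F [-0.6 -0.   0.4] M [-0.03  0.01  0.  ] w 0.0004
(30, -24, 98) -> cm [ 0.5 -0.1 -0.2]
```

View pics/s3.png

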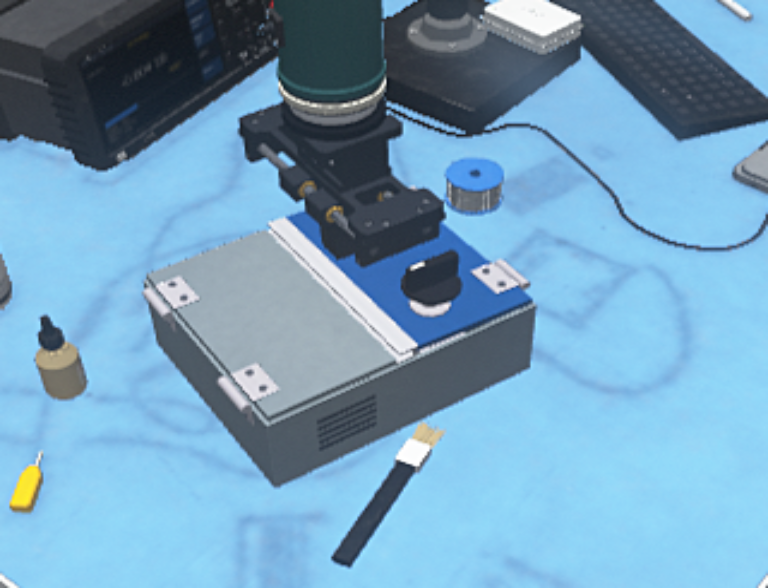

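Emit:
carry_out(steps="-1 -5 0 0 0; -1 -8 -2 1 0; 0 -10 -6 1.5 0; 0 -11 -9.2 2 0; 0 -11 -9.2 2 0")

```text
time_s: 9.5
position: [0.5135, 0.1183, 0.2153]
tcp_rot: [0.418, 0.572, 0.417, -0.57]
contact_force: [-0.7, -0.7, -0.4]
width: 0.0226
```

```bash
python3 - <<'E'
from h import *
to((-62,-45,175))
for n in ["wrist","scene","top"]:
    p=cam(n);im=p["image"]
    X=cloud(p).reshape(-1,3);X=X[~np.isnan(X[:,0])]
    c,s=np.cos(cp[2]),np.sin(cp[2]);d=X[:,:2]-cp[:2];A=1000*np.c_[d[:,0]*c+d[:,1]*s,-d[:,0]*s+d[:,1]*c,X[:,2]]
    m=(abs(A[:,0]+62)<40)&(abs(A[:,1]+45)<40)&(A[:,2]>147)&(A[:,2]<163);B=A[m]
    if len(B): print(n,len(B),np.percentile(B,[2,50,98],axis=0).round(1).tolist(),B.mean(0))
    cv2.imwrite(f"pics/{n}4.png",im)
    for d in manip.place_of(p,"latch_wing")[:1]:
        r,cc=d["pixel"]; print(d["confidence"],r,cc,tc(pt(p,r,cc)))
E
```

```text
t 9.5 pos [0.5135 0.1183 0.2153] case [-63.1 -45.7 215.3] yaw(tooly) -17.69 x [ 0.003  0.001 -1.   ] J [ 0.18 -0.    1.95  0.    1.19  0.49] F [-0.7 -0.7 -0.4] M [ 0.01 -0.04  0.03] w 0.0226
(-62, -45, 175) -> cm [ 4.   0.1 -0.1]
wrist 989 [[-67.7, -67.2, 149.8], [-63.1, -45.1, 154.5], [-58.0, -25.8, 157.0]] [-62.98596119 -45.29505629 154.31932778]
0.85 264.8 317.9 [-63.9 -42.5 155.3]
scene 149 [[-68.1, -67.5, 147.5], [-65.1, -44.6, 153.7], [-57.4, -26.7, 158.5]] [-64.30021544 -45.50655019 153.06434422]
0.7 248.5 326.7 [-65.7 -38.  151.4]
```

View pics/wrist4.png

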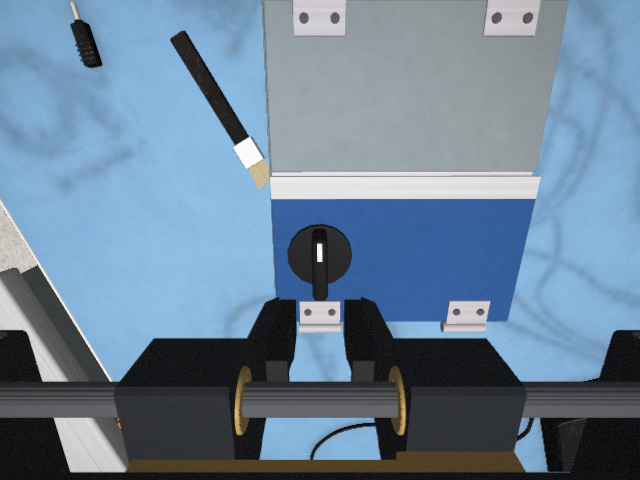

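Emit:
carry_out(steps="0 3 0 -0.1 0; 0 6 0 -0.1 0; 0 8.2 0 -0.1 0; 0 8.2 0 -0.1 0; 0 8.2 0 -0.1 0")

```text
time_s: 10.3
position: [0.5157, 0.1187, 0.1303]
tcp_rot: [-0.417, -0.571, -0.417, 0.572]
contact_force: [-0.1, 0.1, 0.6]
width: 0.0441
```

```bash
python3 -c "
from h import *
st()"
```

```text
t 10.3 pos [0.5157 0.1187 0.1303] case [-61.1 -44.8 130.3] yaw(tooly) -17.77 x [-0.002 -0.    -1.   ] J [ 0.18  0.09  2.02 -0.    1.03  0.49] F [-0.1  0.1  0.6] M [-0.05 -0.09  0.01] w 0.0441
```

Emit:
carry_out(steps="-1 0 -0.1 0 0; -1 0 -0.1 0 0; -1 0 -0.1 0 0; -1 0 -0.1 0 0; -1 0 -0.1 0 0")

```text
time_s: 10.8
position: [0.5142, 0.1196, 0.1313]
tcp_rot: [-0.416, -0.571, -0.417, 0.571]
contact_force: [-2.8, 1.5, 2.4]
width: 0.0098
```

```bash
python3 -c "
from h import *
st()"
```

```text
t 10.8 pos [0.5142 0.1196 0.1313] case [-62.9 -44.3 131.3] yaw(tooly) -17.76 x [-0.001  0.001 -1.   ] J [0.18 0.08 2.03 0.   1.03 0.49] F [-2.8  1.5  2.4] M [ 0.11  0.31 -0.01] w 0.0098
```

Emit:
carry_out(steps="-1 0.3 0 0 0; -1 0.6 0 0 0; -1 0.8 0 0 0; -1 0.8 0 0 0")

```text
time_s: 11.2
position: [0.5146, 0.1205, 0.1243]
tcp_rot: [0.416, 0.572, 0.417, -0.571]
contact_force: [-5.0, 4.3, 10.6]
width: 0.0097
```

```bash
python3 -c "
from h import *
st()"
```

```text
t 11.2 pos [0.5146 0.1205 0.1243] case [-62.7 -43.4 124.3] yaw(tooly) -17.75 x [ 0.     0.002 -1.   ] J [0.18 0.09 2.03 0.   1.02 0.49] F [-5.   4.3 10.6] M [0.39 0.9  0.05] w 0.0097
```

Emit:
carry_out(steps="-1 0.2 0 0 -7; -1 0.3 0 0 -14; -1 0.3 0 0 -20; -1 0.3 0 0 -20")

```text
time_s: 11.6
position: [0.5139, 0.1208, 0.1213]
tcp_rot: [0.509, 0.49, 0.511, -0.489]
contact_force: [-8.2, 5.3, 11.3]
width: 0.0097
```

```bash
python3 -c "
from h import *
st()"
```

```text
t 11.6 pos [0.5139 0.1208 0.1213] case [-63.5 -43.2 121.3] yaw(tooly) 2.37 x [-0.001  0.003 -1.   ] J [0.18 0.09 2.03 0.   1.02 0.14] F [-8.2  5.3 11.3] M [0.57 1.08 0.  ] w 0.0097
```

Emit:
carry_out(steps="-1 0 -0.2 -0.1 0; -1 0 -0.2 -0.1 -4; -1 0 -0.2 -0.1 -8; -1 0 -0.2 -0.1 -8")

```text
time_s: 12.0
position: [0.5133, 0.1213, 0.1218]
tcp_rot: [0.543, 0.454, 0.543, -0.452]
contact_force: [-4.3, 4.3, 10.3]
width: 0.0096
```

```bash
python3 -c "
from h import *
st()"
```

```text
t 12.0 pos [0.5133 0.1213 0.1218] case [-64.2 -43.  121.8] yaw(tooly) 10.31 x [ 0.002  0.002 -1.   ] J [0.18 0.09 2.04 0.   1.01 0.  ] F [-4.3  4.3 10.3] M [ 0.26  0.58 -0.15] w 0.0096
```

Emit:
carry_out(steps="-1 0 0 0 -2; -1 0 0 0 -4; -1 0 0 0 -4")

```text
time_s: 12.3
position: [0.5131, 0.1214, 0.1218]
tcp_rot: [0.558, 0.435, 0.558, -0.433]
contact_force: [-4.8, 2.7, 11.2]
width: 0.0098
```

```bash
python3 -c "
from h import *
st()"
```

```text
t 12.3 pos [0.5131 0.1214 0.1218] case [-64.4 -43.  121.8] yaw(tooly) 14.21 x [ 0.001  0.002 -1.   ] J [ 0.18  0.09  2.04  0.    1.01 -0.07] F [-4.8  2.7 11.2] M [ 0.4   0.64 -0.46] w 0.0098
```

Emit:
carry_out(steps="-1 0 0 0 3; -1 0.1 0 0 3; -1 0.15 0 0 3")

```text
time_s: 12.6
position: [0.5133, 0.1213, 0.1205]
tcp_rot: [0.547, 0.45, 0.546, -0.448]
contact_force: [-3.8, 3.4, 10.0]
width: 0.0093
```

```bash
python3 -c "
from h import *
st()"
```

```text
t 12.6 pos [0.5133 0.1213 0.1205] case [-64.2 -43.  120.5] yaw(tooly) 11.23 x [ 0.002  0.002 -1.   ] J [ 0.18  0.09  2.04  0.    1.01 -0.01] F [-3.8  3.4 10. ] M [ 0.33  0.66 -0.02] w 0.0093
```

Emit:
carry_out(steps="-1 0 0 0 -3; -1 0 0 0 -3")

```text
time_s: 12.8
position: [0.513, 0.1213, 0.1199]
tcp_rot: [0.558, 0.435, 0.558, -0.433]
contact_force: [-4.1, 4.8, 9.3]
width: 0.0099
```

```bash
python3 -c "
from h import *
st()"
```

```text
t 12.8 pos [0.513  0.1213 0.1199] case [-64.4 -43.  119.9] yaw(tooly) 14.32 x [ 0.001  0.002 -1.   ] J [ 0.18  0.09  2.04  0.    1.01 -0.07] F [-4.1  4.8  9.3] M [0.33 0.51 0.03] w 0.0099
```

Emit:
carry_out(steps="-1 0 0 0 -2; -1 0 0 0 -4; -1 0 0 0 -4")

```text
time_s: 13.1
position: [0.5128, 0.1213, 0.1198]
tcp_rot: [0.573, 0.415, 0.573, -0.413]
contact_force: [-4.5, 3.2, 8.9]
width: 0.0098
```

```bash
python3 -c "
from h import *
st()"
```

```text
t 13.1 pos [0.5128 0.1213 0.1198] case [-64.6 -43.1 119.8] yaw(tooly) 18.29 x [ 0.001  0.002 -1.   ] J [ 0.18  0.09  2.04  0.    1.01 -0.14] F [-4.5  3.2  8.9] M [ 0.31  0.57 -0.01] w 0.0098
```

Emit:
carry_out(steps="-1 0 0 0 -3; -1 0 0 0 -6; -1 0 0 0 -6")

```text
time_s: 13.4
position: [0.5126, 0.1211, 0.1197]
tcp_rot: [0.594, 0.384, 0.594, -0.383]
contact_force: [-5.5, 3.5, 8.8]
width: 0.0099
```

```bash
python3 -c "
from h import *
st()
p=cam('wrist');cv2.imwrite('pics/w5.png',p['image'])"
```

```text
t 13.4 pos [0.5126 0.1211 0.1197] case [-64.8 -43.4 119.7] yaw(tooly) 24.31 x [ 0.     0.002 -1.   ] J [ 0.18  0.09  2.04  0.    1.01 -0.24] F [-5.5  3.5  8.8] M [0.29 0.61 0.02] w 0.0099
```

View pics/w5.png

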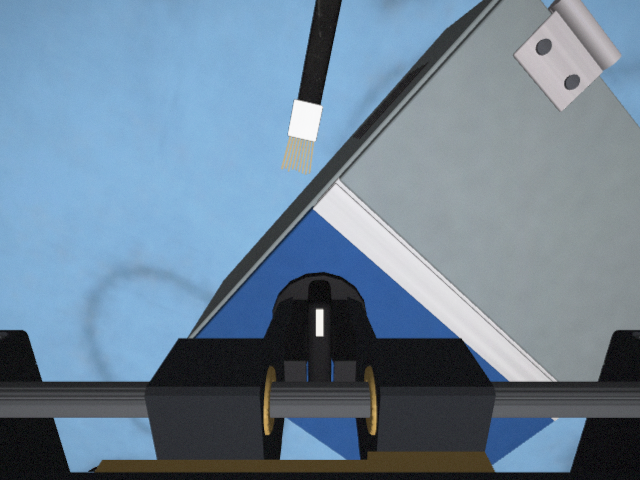

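Emit:
carry_out(steps="-1 0 0 0 -4; -1 0 0 0 -8; -1 0 0 0 -12; -1 0 0 0 -12")

```text
time_s: 13.85
position: [0.5121, 0.1208, 0.1196]
tcp_rot: [0.631, 0.319, 0.631, -0.319]
contact_force: [-5.5, 3.0, 10.8]
width: 0.0097
```

```bash
python3 -c "
from h import *
st()"
```

```text
t 13.85 pos [0.5121 0.1208 0.1196] case [-65.2 -43.8 119.6] yaw(tooly) 36.34 x [-0.001  0.001 -1.   ] J [ 0.18  0.09  2.04  0.    1.01 -0.45] F [-5.5  3.  10.8] M [0.13 0.76 0.01] w 0.0097
```

Emit:
carry_out(steps="-1 0 0 0 -5; -1 0 0 0 -10; -1 0 0 0 -15; -1 0 0 0 -18; -1 0 0 0 -18")

```text
time_s: 14.35
position: [0.5115, 0.1203, 0.1196]
tcp_rot: [0.672, 0.216, 0.674, -0.217]
contact_force: [-7.6, 0.1, 11.0]
width: 0.0098
```

```bash
python3 -c "
from h import *
st()"
```

```text
t 14.35 pos [0.5115 0.1203 0.1196] case [-65.5 -44.5 119.6] yaw(tooly) 54.33 x [-0.002 -0.    -1.   ] J [ 0.18  0.09  2.04  0.    1.01 -0.77] F [-7.6  0.1 11. ] M [-0.2   0.98 -0.  ] w 0.0098
```

Emit:
carry_out(steps="-1 0 0 0 -5; -1 0 0 0 -10; -1 0 0 0 -14; -1 0 0 0 -17; -1 0 0 0 -17")

```text
time_s: 14.85
position: [0.5111, 0.1196, 0.1193]
tcp_rot: [0.697, 0.114, 0.699, -0.115]
contact_force: [-8.6, -2.2, 12.1]
width: 0.0097
```

```bash
python3 -c "
from h import *
st()"
```

```text
t 14.85 pos [0.5111 0.1196 0.1193] case [-65.7 -45.3 119.3] yaw(tooly) 71.34 x [-0.003 -0.001 -1.   ] J [ 0.18  0.09  2.04 -0.    1.01 -1.06] F [-8.6 -2.2 12.1] M [-0.42  1.05  0.01] w 0.0097
```

Emit:
carry_out(steps="-0.2 0 0 0 0; -0.2 0 0 0 0; -0.2 0 0 0 0; -0.2 0 0 0 0")

```text
time_s: 15.25
position: [0.5125, 0.1201, 0.118]
tcp_rot: [0.698, 0.115, 0.698, -0.115]
contact_force: [0.5, 0.0, -0.5]
width: 0.0352
```

Emit:
carry_out(steps="-0.2 -3 0 0 0; -0.2 -7 0 0 0; -0.2 -11 0 0 0; -0.2 -15 0 0 0; -0.2 -15 0 0 0")

```text
time_s: 15.75
position: [0.5163, 0.1209, 0.2753]
tcp_rot: [0.702, 0.117, 0.694, -0.114]
contact_force: [0.4, -0.2, 0.3]
width: 0.0351
```

```bash
python3 - <<'E'
from h import *
st()
for n in ["wrist","scene","top"]:
    p=cam(n);im=p["image"]
    X=cloud(p).reshape(-1,3);X=X[~np.isnan(X[:,0])]
    c,s=np.cos(cp[2]),np.sin(cp[2]);d=X[:,:2]-cp[:2];A=1000*np.c_[d[:,0]*c+d[:,1]*s,-d[:,0]*s+d[:,1]*c,X[:,2]]
    m=(abs(A[:,0]+62)<40)&(abs(A[:,1]+45)<40)&(A[:,2]>130)&(A[:,2]<163);B=A[m]
    if len(B): print(n,len(B),np.percentile(B,[2,50,98],axis=0).round(1).tolist())
    m=(A[:,0]>-25)&(A[:,0]<90)&(A[:,1]>-85)&(A[:,1]<-12)&(A[:,2]>85)&(A[:,2]<115);B=A[m]
    if len(B)>50: print("blue slope",len(B),np.linalg.lstsq(np.c_[B[:,1]+120,np.ones(len(B))],B[:,2],rcond=None)[0],np.median(B[:,2]))
    m=(abs(A[:,0])<90)&(A[:,1]>15)&(A[:,1]<110)&(A[:,2]>85)&(A[:,2]<115);B=A[m]
    if len(B)>50: print("grey slope",len(B),np.linalg.lstsq(np.c_[120-B[:,1],np.ones(len(B))],B[:,2],rcond=None)[0],np.median(B[:,2]))
    cv2.imwrite(f"pics/{n}6.png",im if n=="wrist" else cv2.resize(im[120:400,150:470],None,fx=2.4,fy=2.1))
    for k in ["flux_mid","reel_mid","brush_mid"]:
        for d in manip.place_of(p,k)[:1]: print(k,d["confidence"],np.round(d["pixel"]),pt(p,*d["pixel"]).round(3))
E
```

```text
t 15.75 pos [0.5163 0.1209 0.2753] case [-61.2 -42.5 275.3] yaw(tooly) 71.26 x [ 0.012  0.002 -1.   ] J [ 0.18 -0.04  1.87  0.    1.3  -1.06] F [ 0.4 -0.2  0.3] M [-0.01 -0.2  -0.02] w 0.0351
wrist 633 [[-84.5, -49.7, 133.8], [-65.1, -44.9, 144.1], [-43.1, -40.2, 145.7]]
blue slope 6883 [-1.00821762e-04  9.90347958e+01] 99.01261163036246
grey slope 13716 [-5.59575412e-03  9.94070734e+01] 99.05402298871269
flux_mid 0.68 [328. 523.] [0.732 0.305 0.059]
reel_mid 0.55 [339. 179.] [0.473 0.099 0.345]
brush_mid 0.55 [115. 404.] [0.458 0.24  0.011]
scene 178 [[-84.3, -48.6, 130.4], [-67.0, -41.5, 142.1], [-43.5, -39.0, 146.5]]
blue slope 1456 [-2.85466579e-03  9.91968522e+01] 99.0007571809976
grey slope 3756 [-7.29260776e-03  9.96554079e+01] 99.2245005143767
flux_mid 0.57 [290. 174.] [0.728 0.313 0.056]
reel_mid 0.93 [206. 346.] [ 0.633 -0.099  0.037]
brush_mid 0.68 [353. 314.] [0.456 0.236 0.011]
grey slope 777 [-6.80361727e-03  9.77911008e+01] 97.48270858920883
flux_mid 0.53 [191. 230.] [0.73  0.305 0.071]
reel_mid 0.9 [241. 418.] [ 0.629 -0.109  0.036]
brush_mid 0.77 [319. 263.] [0.455 0.233 0.009]
```

View pics/wrist6.png

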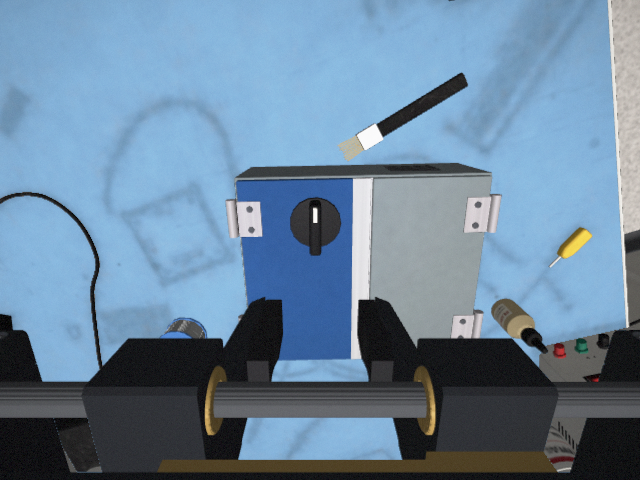

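View pics/scene6.png

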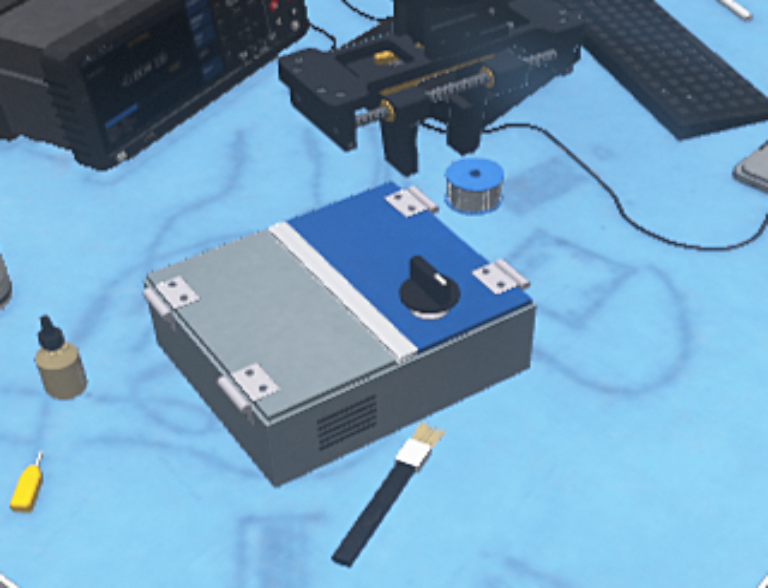

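```bash
python3 -c "
from workcell import manip
print(manip.job_done())"
```

```text
the job is handed in; nothing more can be done
None
```

The job is done and handed in at about 16 s of the 69 s allowed; no verdict was reported.

- **Grey door:** I pushed it shut first, while the blue door stood open at about 1.4 rad. It bottomed at 98.2 mm with about 11 N on the tip. The depth pictures showed it level.
- **Blue door:** I then folded it over so that its flange lies on the grey edge.
- **Latch:** I gripped the wing, pushed it in and turned it counter-clockwise. At about 3 mm of push-in it struck the keeper at 0.46 Nm, so I backed off and went about 2 mm deeper. From there it turned to about 89° with almost no torque (0.03 Nm or less).

**Last checks:**
- Both doors are level; the fitted slopes are below 0.01 rad.
- The wing lies along the hinge lines. It stays about 5 mm lower than unpushed, which fits the cam being held in the slot.
- The tool is clear of the case.
- The bottle, reel and brush are within about 10 mm of where they were first measured, which is about the spread of the measurements themselves.

**Checks that disagreed:**
- The network once put the reel on the gripper in the wrist picture. The scene and top cameras both had it in its place.
- In the top camera the bottle read 15 mm higher than before, with its position unchanged.

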